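# Stop the polisher and flip its guard up

### The job

Press the red stop button of the polishing machine right down and let it come back, then push the machine's guard up by its yellow front bar, past its balance point, so that it tips over by itself and stays raised against its stop. Only touch and push: keep off the clear window and the green button, and leave everything else on the bench standing where it is.

Things in the scene. Friction and masses are not known exactly. Their poses are not given: they have to be found in the camera images.
- stop_button (a joint): Red push button, 36 mm across, facing up on a grey box 80 x 80 x 50 mm that is fixed to the bench, left or right of the machine (it changes places with the green one). Value: metres pressed down, 0 released, 0.006 fully down, sprung back, about 5 N to push it right down; it counts as pressed from 0.0045.
- stop_button_top (a point): Centre of the red button's top face, z up.
- start_button (a joint): Green push button, the same in build and size, on the other grey box: not to be pressed. Value: metres pressed down.
- start_button_top (a point): Centre of the green button's top face, z up.
- station: Polishing machine fixed to the bench: blue base plate 240 x 280 x 12 mm with a blue motor and a black brush wheel under the guard, both no higher than 115 mm. Origin: centre of the plate's underside; its -x is the front, where the guard's bar is; its x and y lie level. Grey hinge cheeks 118 mm high stand at its x = 70 mm, y = +-98 mm; two grey stop posts 150 mm high behind them.
- guard (a joint): Flip-up guard, hinged at the machine's rear about the station's y. Value in rad: 0 lowered (bar 0.42 rad above level, seen from the hinge), growing as the bar goes up and back. Balance at about 0.75: beyond it, it falls slowly by itself to the raised stop at 1.33; before it, it falls shut. Damped hinge; a level push of 4 to 7 N on the bar towards the hinge starts it, less later.
- guard_bar (a point): Middle of the guard's front bar: yellow, round, 22 mm thick, 180 mm long, along the station's y, 190 mm from the hinge axis; moves with the guard. Lowered it is 177 mm above the bench, free space in front and below. An upright finger in front of it, its end a little lower than the bar, can push it towards the hinge, rising with it. Two yellow side arms 8 mm wide join it to the hinge.
- guard_hinge (a point): Middle of the guard's hinge axis (it runs along the station's y), 100 mm above the bench. The steel counterweight, a 34 mm bar 110 mm long, rides on the guard 57 mm from this axis, above and behind it when lowered.
- guard_window: Clear plastic window of the guard, 172 x 160 x 4 mm, between the side arms, right up to the bar; moves with the guard; not to be touched (light brushing under 3 N is forgiven). Origin: on the hinge axis.
- red_tin: Red tin with dark band and red cap, 90 mm across, 150 mm high, loose. Origin: centre of its underside.
- white_can: White can with green cap, 86 mm across, 160 mm high, loose. Origin: centre of its underside.
- bike_hub: Aluminium bicycle hub standing on its flange, 58 mm across, 85 mm high, loose. Origin: centre of its underside.
- paste_jar: Grey jar with yellow lid, 68 mm across, 60 mm high, loose. Origin: centre of its underside.
- screwdriver: Screwdriver with orange handle, lying, loose. Its x points from handle to tip.
- sanding_block: Red sanding block, 110 x 65 x 38 mm, loose. Origin: centre of its underside.

How it is judged:
On the way, in this order (a step that is already met when the one before it is completed fails the run):
1. the red stop button is pressed right down (value of joint stop_button above 0.0045 m), for 0.05 s.
2. the red stop button has come back up while the guard is still down (value of joint stop_button below 0.002 m and value of joint guard below 0.3 rad), for 0.05 s.
3. then the guard is pushed past its balance point and rests raised (value of joint guard above 1.2 rad and velocity of joint guard between -0.1 and 0.1 rad/s), for 0.2 s.
At the end, for the whole second after the job is handed in: The guard rests raised by itself (joint above 1.2 rad of 1.33, slower than 0.1 rad/s), both buttons are released (under 2 mm), and every loose thing is within 25 mm of where it stood (all of step 3 and value of joint each of stop_button, start_button below 0.002 m and distance of each of red_tin, white_can, bike_hub, paste_jar, screwdriver, sanding_block from where it was at the start of the episode below 0.025 m); the robot touches nothing.
It fails at once if the green start button is pressed (more than 3 mm) (value of joint start_button above 0.003 m).
It fails at once if the clear window is touched by the fingers or arm with more than 3 N (contact force between any of the fingers, the arm and guard_window above 3 N).
It fails at once if a loose thing is lifted, carried or knocked more than 25 mm from its place (distance of any of red_tin, white_can, bike_hub, paste_jar, screwdriver, sanding_block from where it was at the start of the episode above 0.025 m).
It also fails if it takes over 58 s, if anything falls off the work surface, if the arm or the gripper's body presses on something with over 40 N, if the wrist force passes 120 N, or if a joint passes its speed limit or range.

### The arm

A 7-joint arm with a two-finger parallel gripper is mounted at the origin on the work surface. World frame = base frame: x ahead of the robot, y to its left, z up, the work surface at z = 0. Lengths are in m, angles in rad, forces in N, time in s.
With the tool pointing down it reaches from about 0.4 to 0.875 m from the base axis. Payload 19.3 kg.
Tool frame: the origin (TCP) lies midway between the tips of the shut fingers; the grasp point (between the pads) lies 19 mm behind it; z points along the fingers, y is the direction in which the jaws open and shut (so a half turn about z gives the same grasp; the last joint's range is limited). The gripper opens to 85 mm and grips with 20 to 120 N. Pads are 22 mm wide; open, the fingers measure 114 mm over their backs; the gripper's body (76 mm by 85 mm) begins 54 mm behind the grasp point. The pads swing forward as they close: fully open they stand 13 mm farther back than shut.
Start: joints at [1.163, 0.521, -0.036, 1.599, 0.021, 1.021, -0.113], TCP at [0.207, -0.59, 0.231] pointing down, gripper open.
Joint ranges: [-2.91, 2.91], [-0.3, 2.13], [-1.5, 1.42], [0.17, 2.43], [-1.26, 4.41], [0.16, 1.93], [-2.52, 2.52]. Speed limits (rad/s): [1.89, 1.89, 2.39, 2.39, 3.01, 3.01, 3.01].

### API

Orientations are given as [roll, pitch, yaw] about the fixed x, y, z axes, in that order (R = Rz(yaw) Ry(pitch) Rx(roll)).
In Python, from workcell import bot, optics gives the robot as it stands.
- The arm moves only by the tool drive_tool, never from a script. Its argument "rows" is one flat list of numbers, 4 for each row, row after row: the shift along the tool's x, y, z in mm, then the turn about the tool's z in rad. A call has exactly 10 rows; each row is the pose to reach, as a shift and turn from the pose commanded when the call began, along the tool's axes at that moment; what a row does not reach only later rows make up. A row lasts 1/8 s, in which the tool goes at most 62.5 mm and 10.7 degrees, less where a joint would pass 70% of its speed; a pose out of reach is approached as far as the arm can. A call with a gripper value outside its range is refused whole. "jaw" is the opening, from 0 (shut) to 1 (fully open), set as the call begins (left out, the last holds). The fingers move at their own pace and stop on an object; "squeeze" is the grip in N (left out, the last holds). Time passes only in rows, so rows that repeat a pose let the fingers close, or fill a call up. It gives the time, the measured TCP pose, the force and the opening at its end, in the units of the state.
- bot.observe(): the state, without advancing time (a new reading comes with each control period).
- optics.grab_frame(name): name is "scene" or "side" or "wrist"; returns a dict with "pixels" (400x640x3 uint8, red, green, blue), "z_map" (400x640 float32, m along the optical axis (not along the pixel's ray), 0 where there is no reading), "camera_matrix" (3x3 intrinsics, pixels), "rvec" (rotation vector, rad) and "tvec" (3), from world to camera coordinates, as OpenCV has them. Camera axes: x right, y down, z forward; pixel columns grow to the right and rows downward; lengths in m; the calibration is good to about 2 mm. The wrist camera is an equidistant fisheye: a pixel r from the principal point sees the ray r / f radians off the axis. A picture is of the moment at which its call begins.
- bot.job_done(): hands the job in, once; it reports no verdict.
The state is a dict: "clock": time; "qpos": joint angles; "qd": joint speeds; "joint_efforts": joint torques, N m; "position": TCP position; "tool_rot": TCP orientation; "force": force on the tool from outside, world axes, zero at the start; "moment": the same for the moment, N m; "grip_width": finger opening in m.
Only numpy, scipy, OpenCV 4.12 (cv2) and the standard library are available. Lean on these libraries where they do the work, as an engineer would, in place of code of your own. Each camera call takes 0.05 s, during which the arm holds its last target. There are 200 camera calls.

## Working session

There is one attempt and no reset: what is moved stays moved. The work goes in short steps, Python scripts to look and compute and a tool call to move; the robot and the scene stay as the last step left them, time stands still between calls to the robot, and variables do not carry over. Pictures are saved under pics/ and viewed, about 8 in all and at most 12, crops included, and the job is handed in when it is done.

Besides the shell and the picture viewer there is one more tool, called after "Emit:" as name(argument=value, ...) on one line, values as JSON. drive_tool: Moves the arm, as the interface text tells. Its arguments: {"type":"object","properties":{"rows":{"type":"array"},"jaw":{"type":"number"},"squeeze":{"type":"number"}},"required":["rows"]}

```bash
mkdir -p pics
cat > h.py <<'E'
import numpy as np, cv2
from workcell import bot, optics
def grab(n,save=None):
    f=optics.grab_frame(n)
    if save: cv2.imwrite('pics/'+save,f['pixels'][...,::-1])
    np.savez(n+'.npz',**f); return f
def pts(f):
    K=f['camera_matrix'];z=f['z_map'].astype(float);v,u=np.mgrid[:z.shape[0],:z.shape[1]]
    P=np.stack([(u-K[0,2])/K[0,0]*z,(v-K[1,2])/K[1,1]*z,z],-1)
    R=cv2.Rodrigues(np.array(f['rvec'],float))[0];W=(P-np.ravel(f['tvec']))@R
    W[z==0]=np.nan; return W
E
python3 - <<'E'
from h import *
s=bot.observe();print(s)
for n in('scene','side'): grab(n,n+'0.png')
E
```

```text
{'clock': 0.0, 'qpos': array([ 1.16281298,  0.52200858, -0.03632087,  1.60001183,  0.02124137,
        1.02105414, -0.11277815]), 'qd': array([-0.00048178,  0.00035332, -0.00014699,  0.00051838, -0.00246279,
        0.00072286, -0.00105385]), 'joint_efforts': array([-5.11673334e-04, -9.27106547e+01,  1.97936431e+00, -3.69932950e+01,
        1.77696417e-02,  8.14861036e-03, -5.66194763e-05]), 'position': array([ 0.20696654, -0.58939161,  0.23072782]), 'tool_rot': array([-3.14050261e+00,  1.15107761e-04,  3.37811329e-01]), 'force': array([ 0.0632313 , -0.25960758,  0.13387928]), 'moment': array([-0.04623938,  0.04300223,  0.11549079]), 'grip_width': 0.08537700208441457}
```

View pics/scene0.png

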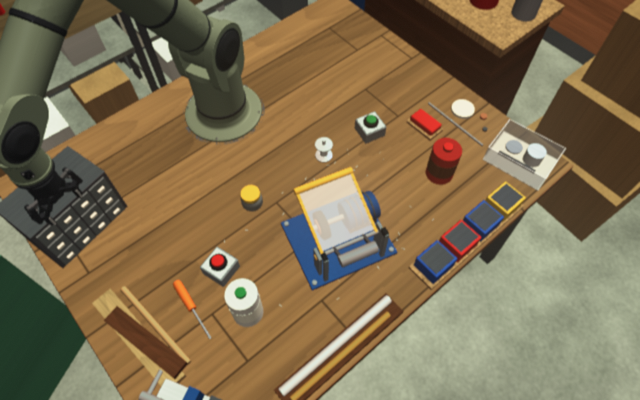

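View pics/side0.png

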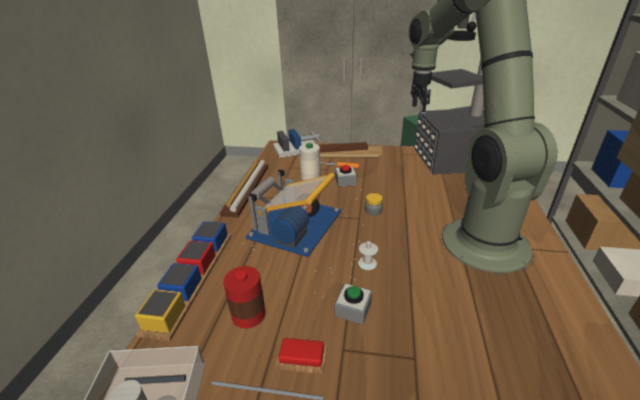

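The scene picture shows the red button at (218,262), the green one at (371,121), the yellow bar from (295,191) to (353,172), the jar at (250,196), the hub at (323,150) and the can at (242,300). The side picture agrees.

Run:
```python
from h import *
np.set_printoptions(precision=4,suppress=True)
f=dict(np.load('scene.npz'));W=pts(f);hsv=cv2.cvtColor(f['pixels'],cv2.COLOR_RGB2HSV)
def reg(name,u0,u1,v0,v1,lo,hi,zmin=0.0):
    m=cv2.inRange(hsv,lo,hi)>0;b=np.zeros_like(m);b[v0:v1,u0:u1]=1
    p=W[m&b];p=p[np.isfinite(p).all(1)&(p[:,2]>zmin)];print(name,len(p),'mean',p.mean(0),'min',p.min(0),'max',p.max(0));return p
reg('red',205,232,250,275,(0,120,60),(10,255,255))
reg('green',360,384,110,130,(40,80,30),(85,255,255))
reg('jar',240,262,183,210,(18,120,80),(32,255,255))
b=reg('bar',285,358,165,196,(15,120,90),(32,255,255),.15)
c=b.mean(0);d=np.linalg.svd(b-c)[2][0];t=(b-c)@d;print(d,t.min(),t.max(),c+d*t.min(),c+d*t.max())
for n,u,v in[('barL',296,191),('barM',324,181),('barR',352,173),('hub',323,143),('can',241,291),('boxred',208,262),('boxred2',230,262),('cheekL',322,255),('cheekR',374,230)]:print(n,W[v,u])
p=reg('plate',280,400,190,290,(105,120,40),(125,255,255));q=p[p[:,2]<.03];r=cv2.minAreaRect((q[:,:2]*1000).astype(np.float32));print(r,cv2.boxPoints(r))
```

```text
red 148 mean [ 0.5001 -0.3526  0.0694] min [ 0.4761 -0.3717  0.0564] max [ 0.518  -0.3328  0.0772]
green 83 mean [0.4098 0.3278 0.0696] min [0.387  0.3108 0.0612] max [0.4277 0.3503 0.0772]
jar 300 mean [ 0.3735 -0.1487  0.0546] min [ 0.3061 -0.1779  0.    ] max [ 0.4032 -0.1026  0.0665]
bar 442 mean [0.5507 0.0041 0.183 ] min [ 0.5133 -0.0866  0.1545] max [0.6203 0.0895 0.1937]
[-0.3311 -0.9432  0.029 ] -0.08726190834570227 0.09405962007753327 [0.5796 0.0864 0.1805] [ 0.5195 -0.0846  0.1858]
barL [ 0.5246 -0.08    0.1845]
barM [0.55   0.0012 0.1839]
barR [0.5769 0.084  0.1744]
hub [0.3816 0.1412 0.0718]
can [ 0.6524 -0.3649  0.1578]
boxred [ 0.478  -0.3738  0.0509]
boxred2 [ 0.5184 -0.3258  0.0499]
cheekL [ 0.7099 -0.1429  0.1559]
cheekR [0.729  0.0344 0.1046]
plate 2174 mean [ 0.654  -0.0861  0.015 ] min [ 0.4955 -0.1892  0.0002] max [0.7922 0.1114 0.1222]
((645.404052734375, -25.809402465820312), (276.9014892578125, 237.84471130371094), 74.09954833984375) [[ 493.1008 -126.3821]
 [ 721.8455 -191.5437]
 [ 797.7073   74.7633]
 [ 568.9626  139.9249]]
```

Emit:
drive_tool(rows=[50,-18,0,0.09,100,-36,0,0.18,150,-54,0,0.27,200,-72,0,0.36,250,-90,0,0.45,300,-108,0,0.54,355,-126,0,0.63,355,-126,0,0.63,355,-126,0,0.63,355,-126,0,0.63], jaw=0)

```text
clock: 1.35
position: [0.4992, -0.3542, 0.2313]
tool_rot: [3.141, 0.0, -0.294]
force: [0.5, 0.0, 0.1]
grip_width: 0.0002
```

Run:
```python
from h import *
np.set_printoptions(precision=4,suppress=True)
f=dict(np.load('scene.npz'));W=pts(f);hsv=cv2.cvtColor(f['pixels'],cv2.COLOR_RGB2HSV)
m=cv2.inRange(hsv,(0,120,60),(10,255,255))>0;b=np.zeros_like(m);b[250:275,205:232]=1
p=W[m&b];q=p[p[:,2]>np.percentile(p[:,2],90)-.003];print(len(q),q.mean(0),q.min(0),q.max(0))
s=bot.observe();print(s['clock'],s['position'],s['tool_rot'],s['qpos'],s['force'])
# bar: fit with colour and z
m=cv2.inRange(hsv,(15,120,90),(32,255,255))>0;b=np.zeros_like(m);b[165:200,285:360]=1
p=W[m&b];p=p[np.isfinite(p).all(1)]
for yaw in(-.27,-.29,-.31,-.33):
    ax=np.array([np.cos(yaw),np.sin(yaw)]);x=p[:,:2]@ax;y=p[:,:2]@[-ax[1],ax[0]]
    k=p[:,2]>.15;print(yaw,[ (round(float(np.percentile(x[k&(y>a)&(y<a+.03)],5)),4)) for a in np.arange(y[k].min(),y[k].max()-.03,.03)],y[k].min(),y[k].max())
f=grab('wrist','w1.png')
```

```text
<stdin>:5: RuntimeWarning: Mean of empty slice.
  ret = um.true_divide(
Traceback (most recent call last):
ValueError: zero-size array to reduction operation minimum which has no identity
```

Run:
```python
from h import *
np.set_printoptions(precision=4,suppress=True)
f=dict(np.load('scene.npz'));W=pts(f);hsv=cv2.cvtColor(f['pixels'],cv2.COLOR_RGB2HSV)
ok=np.isfinite(W).all(2)
m=(cv2.inRange(hsv,(0,120,60),(10,255,255))>0)&ok;b=np.zeros_like(m);b[250:275,205:232]=1
p=W[m&b];q=p[p[:,2]>np.percentile(p[:,2],90)-.004];print(len(q),q.mean(0),(q.min(0)+q.max(0))/2,q.min(0),q.max(0))
m=(cv2.inRange(hsv,(15,120,90),(32,255,255))>0)&ok;b=np.zeros_like(m);b[165:200,285:360]=1
p=W[m&b];p=p[p[:,2]>.15]
for yaw in(-.27,-.29,-.31,-.33):
    ax=np.array([np.cos(yaw),np.sin(yaw)]);x=p[:,:2]@ax;y=p[:,:2]@[-ax[1],ax[0]]
    print(yaw,[ round(float(np.percentile(x[(y>=a)&(y<a+.03)],10)),4) for a in np.arange(y.min(),y.max()-.03,.03)],y.min(),y.max())
f=grab('wrist','w1.png')
```

```text
69 [ 0.5022 -0.3545  0.0731] [ 0.5014 -0.3549  0.074 ] [ 0.4847 -0.3707  0.0708] [ 0.518  -0.339   0.0772]
-0.27 [0.5187, 0.5188, 0.5204, 0.5201, 0.5189] 0.05687820611625045 0.2362871054213394
-0.29 [0.5174, 0.5166, 0.5177, 0.5169, 0.515, 0.5172] 0.06741185055417738 0.2477842736892324
-0.31 [0.5158, 0.5143, 0.5147, 0.5134, 0.5109, 0.5127] 0.07791853115069534 0.2591823315513959
-0.33 [0.5141, 0.5118, 0.5114, 0.5097, 0.5067, 0.5078] 0.08839404537365293 0.27047671993665734
```

View pics/w1.png

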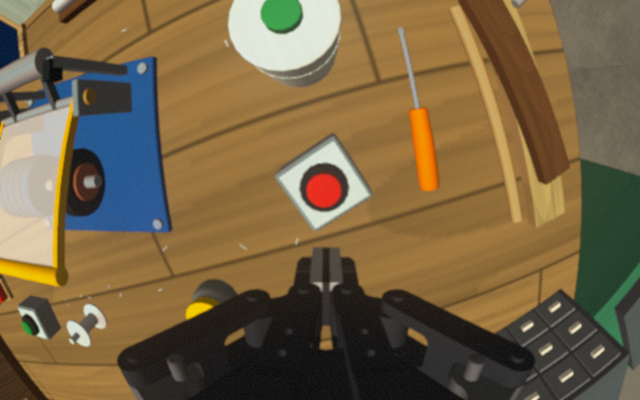

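The wrist view shows the red button on its box at (324,190), with the fingertips just below it in the image. The fingers are clear of the can (285,30) and the screwdriver (425,150). I'll go down now.

Emit:
drive_tool(rows=[2,0,40,0,2,0,80,0,2,0,120,0,2,0,140,0,2,0,148,0,2,0,151,0,2,0,154,0,2,0,156,0,2,0,158,0,2,0,158,0])

```text
clock: 2.65
position: [0.5022, -0.3537, 0.0733]
tool_rot: [-3.142, -0.0, -0.292]
force: [0.5, -0.4, -0.2]
grip_width: 0.0002
```

Emit:
drive_tool(rows=[0,0,1,0,0,0,2,0,0,0,3,0,0,0,3,0,0,0,4,0,0,0,4,0,0,0,5,0,0,0,5,0,0,0,5,0,0,0,5,0])

```text
clock: 3.9
position: [0.5023, -0.3538, 0.0683]
tool_rot: [3.142, -0.0, -0.292]
force: [0.5, -0.3, 4.4]
grip_width: 0.0001
```

Emit:
drive_tool(rows=[0,0,0.5,0,0,0,1,0,0,0,1.5,0,0,0,1.5,0,0,0,2,0,0,0,2,0,0,0,2.5,0,0,0,2.5,0,0,0,2.5,0,0,0,2.5,0])

```text
clock: 5.15
position: [0.5024, -0.3539, 0.0668]
tool_rot: [3.142, -0.001, -0.292]
force: [-3.8, 3.8, 23.1]
grip_width: -0.0001
```

It bottomed out at 23 N. Next I'll lift, back off and move to in front of the bar.

Emit:
drive_tool(rows=[0,0,-20,0,0,0,-70,0,0,0,-120,0,-30,0,-170,0,-80,-20,-180,0,-110,-70,-180,0,-110,-120,-180,0,-110,-170,-180,0,-110,-220,-180,0,-110,-220,-180,0])

```text
clock: 6.4
position: [0.4609, -0.108, 0.2462]
tool_rot: [-3.141, -0.0, -0.287]
force: [-0.2, -1.6, -0.5]
grip_width: -0.0002
```

Emit:
drive_tool(rows=[0,-40,0,0,0,-80,0,0,0,-120,0,0,0,-133,0,0,0,-133,20,0,0,-133,50,0,0,-133,75,0,0,-133,87,0,0,-133,87,0,0,-133,87,0])

```text
clock: 7.65
position: [0.499, 0.0158, 0.1597]
tool_rot: [-3.141, -0.001, -0.293]
force: [-0.7, -0.1, 0.3]
grip_width: -0.0001
```

Run:
```python
from h import *
s=bot.observe();print(s['clock'],s['position'],s['tool_rot'],s['force'],s['qpos'])
a=grab('side','s2.png')['pixels'];b=grab('scene')['pixels']
c=np.hstack([cv2.resize(a[140:280,220:420],(400,280)),cv2.resize(b[100:300,190:410],(308,280))])
cv2.imwrite('pics/c2.png',c[...,::-1])
```

```text
7.65 [0.49901849 0.01578168 0.15967264] [-3.14128249e+00 -1.07199588e-03 -2.92503076e-01] [-0.70084379 -0.13049033  0.32686734] [-0.06739086  0.42383673 -0.10728949  1.9926461   0.06658425  0.72726921
 -2.07827168]
```

View pics/c2.png

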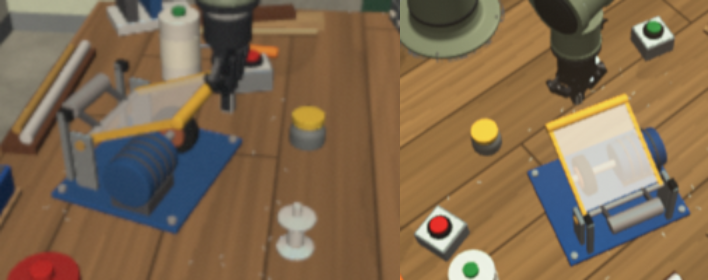

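The side crop shows the fingers just in front of the bar, around (228,85) against the bar at (195,110). The scene crop puts them near the middle of the bar. Now I'll feel for contact.

Emit:
drive_tool(rows=[10,0,0,0,18,0,0,0,22,0,0,0,25,0,0,0,28,0,0,0,30,0,0,0,32,0,0,0,34,0,0,0,35,0,0,0,35,0,0,0])

```text
clock: 9.0
position: [0.5227, 0.0085, 0.1579]
tool_rot: [3.137, 0.019, -0.29]
force: [-70.3, 19.2, 52.0]
grip_width: -0.0003
```

70 N, because friction jams the bar when the finger doesn't rise. I'll back off, then push along the arc.

Emit:
drive_tool(rows=[-4,0,0,0,-8,0,0,0,-11,0,0,0,-14,0,0,0,-16,0,3,0,-16,0,6,0,-16,0,6,0,-16,0,6,0,-16,0,6,0,-16,0,6,0])

```text
clock: 10.25
position: [0.5168, 0.0105, 0.1529]
tool_rot: [-3.142, -0.0, -0.292]
force: [-0.1, 0.6, 0.0]
grip_width: -0.0002
```

Emit:
drive_tool(rows=[4,0,0,0,6,0,-2,0,8.5,0,-5,0,10.5,0,-9,0,13,0,-14,0,15,0,-18,0,17.5,0,-22,0,20,0,-26,0,22.5,0,-30,0,22.5,0,-30,0])

```text
clock: 11.5
position: [0.5367, 0.0047, 0.1829]
tool_rot: [3.141, 0.004, -0.292]
force: [-14.0, 4.5, 8.8]
grip_width: 0.0001
```

Run:
```python
from h import *
s=bot.observe();print(s['clock'],s['position'],s['tool_rot'],s['force'])
a=grab('side')['pixels'];W=pts(dict(np.load('side.npz')))
f=grab('scene');W=pts(f);hsv=cv2.cvtColor(f['pixels'],cv2.COLOR_RGB2HSV)
m=(cv2.inRange(hsv,(15,120,90),(32,255,255))>0)&np.isfinite(W).all(2);b=np.zeros_like(m);b[130:240,285:380]=1
p=W[m&b];print('bar top z',np.percentile(p[:,2],[90,98]))
cv2.imwrite('pics/c3.png',cv2.resize(a[120:260,220:420],(800,560))[...,::-1])
```

```text
11.5 [0.53670697 0.00467783 0.18287007] [ 3.14108154  0.00360096 -0.29171415] [-13.95923374   4.52676182   8.78161022]
bar top z [0.20712099 0.21509659]
```

View pics/c3.png

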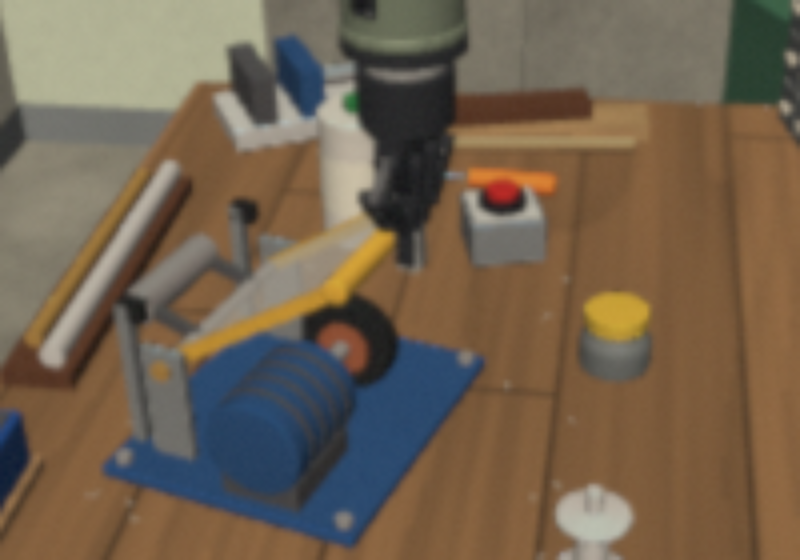

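The bar has risen about 27 mm, with the finger in front of it (410,250) and its tip about 21 mm below the bar's centre. I'll keep following the arc.

Emit:
drive_tool(rows=[2,0,-4.5,0,6.5,0,-10.5,0,11.5,0,-16.5,0,15,0,-21,0,20,0,-26.5,0,25.5,0,-32,0,30,0,-36,0,35.5,0,-41,0,40,0,-44.5,0,40,0,-44.5,0])

```text
clock: 12.85
position: [0.577, -0.0076, 0.2275]
tool_rot: [-3.141, -0.001, -0.292]
force: [-1.8, 1.7, 1.5]
grip_width: 0.0003
```

Emit:
drive_tool(rows=[7,0,-6,0,14,0,-11,0,22,0,-15.5,0,30,0,-19.5,0,39,0,-23.5,0,48,0,-27,0,57,0,-30,0,66,0,-33,0,72,0,-34,0,72,0,-34,0])

```text
clock: 14.1
position: [0.6458, -0.0284, 0.2611]
tool_rot: [3.142, 0.0, -0.292]
force: [-0.2, 0.4, -0.2]
grip_width: -0.0002
```

Emit:
drive_tool(rows=[0,0,0,0,0,0,0,0,-20,0,0,0,-50,0,0,0,-90,0,0,0,-130,0,0,0,-160,0,0,0,-160,0,0,0,-160,0,0,0,-160,0,0,0])

```text
clock: 15.35
position: [0.4928, 0.0176, 0.2612]
tool_rot: [3.142, 0.0, -0.293]
force: [-0.0, -0.1, -0.2]
grip_width: -0.0001
```

Run:
```python
from h import *
a=grab('side')['pixels'];b=grab('scene')['pixels']
c=np.hstack([cv2.resize(a[100:340,200:420],(403,440)),cv2.resize(b[90:330,170:380],(385,440))])
cv2.imwrite('pics/c4.png',c[...,::-1])
```

```text
(no output)
```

View pics/c4.png

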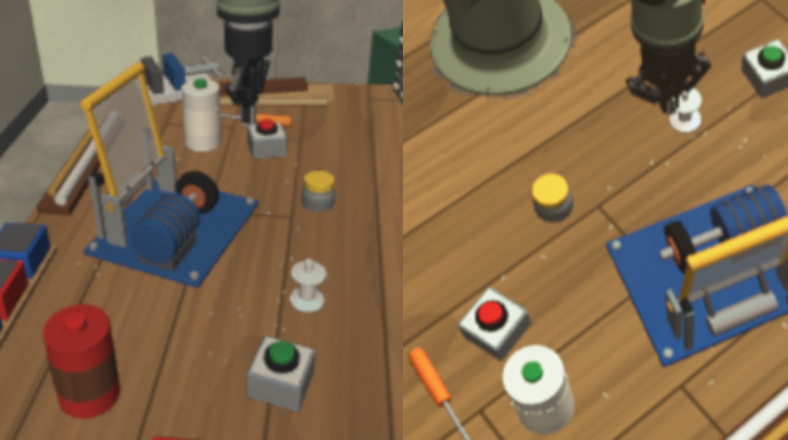

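The guard has gone over: its bar is at (112,85) in the left crop, leaning back past vertical. The loose things look unmoved. I'll let it settle and check the numbers.

Emit:
drive_tool(rows=[0,0,0,0,0,0,0,0,0,0,0,0,0,0,0,0,0,0,0,0,0,0,0,0,0,0,0,0,0,0,0,0,0,0,0,0,0,0,0,0])

```text
clock: 16.7
position: [0.4924, 0.0178, 0.2613]
tool_rot: [-3.142, 0.0, -0.292]
force: [0.2, 0.2, 1.0]
grip_width: 0.0003
```

Run:
```python
from h import *
def bar():
    f=grab('scene');W=pts(f);hsv=cv2.cvtColor(f['pixels'],cv2.COLOR_RGB2HSV)
    m=(cv2.inRange(hsv,(15,120,90),(32,255,255))>0)&np.isfinite(W).all(2)
    m&=(W[...,2]>.255)&(W[...,2]<.31);p=W[m];x=p[:,:2]@[.958,-.286]-.6985
    print(len(p),'x from hinge',np.median(x),'z',np.median(p[:,2]),'guard',np.arctan2(np.median(p[:,2])-.1,np.median(x))-.42);return f['pixels']
bar()
for _ in range(12): optics.grab_frame('side')
b=bar();s=bot.observe();print(s['clock'],s['force'])
```

```text
1059 x from hinge 0.025128793608089173 z 0.29173305185378917 guard 1.0204777483512002
1074 x from hinge 0.024862792444078075 z 0.2914101063915524 guard 1.021626754042895
17.4 [-0.22264429  0.58343176  0.13288146]
```

The station x axis points to the rear, so x = +25 mm is behind the hinge (expected +34 mm at the bar's centre, about +25 on its front face). That puts the guard at about 1.33 rad. It didn't move over 0.65 s, so I'm handing in.

```bash
python3 -c "
from h import *
print(bot.job_done())"
```

```text
the job is handed in; nothing more can be done
None
```

I pressed the red stop button fully down and released it. Then I pushed the guard up by its yellow bar until it tipped over by itself. The job is handed in, and no verdict was reported.

- **Button:** it bottomed out at 23 N on the wrist, against the 5 N it needs. I then lifted the fingers clear, before touching the guard. I didn't measure its return, but it looked released in the later pictures.
- **Guard:** my first, purely level push jammed on friction at about 70 N (52 N of it also upward). That stayed under the 120 N limit. I backed off, then followed the bar's arc with light contact until it went over.
- **Last checks:** the bar stands about 25–33 mm behind the hinge and about 0.29 m high. That matches the stop at 1.33 rad, and it moved less than 1 mm over about 0.65 s. My script printed 1.02 rad because it took the station's x axis the wrong way round; I corrected that by reasoning and did not rerun it.
- **Other objects:** the arm stands clear with no force on the tool. The loose things in view and the green button looked unmoved, but I only judged that from the pictures. The sanding block was hardly in view in the last one.

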